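# Put the hand tools back in their trolley inlays

### The job

The job is finished: put the four loose hand tools lying in front - the large spanner, the small spanner, the red-handled screwdriver and the blue-handled pliers - back into the foam inlays, each lying flat at the bottom of the empty cut-out made for its shape and size (the large spanner in the long spanner cut-out, the small one in the short). Leave the black screwdriver and the red pliers where they already lie in their cut-outs, and let go of everything.

Things in the scene. Friction and masses are not known exactly. Their poses are not given: they have to be found in the camera images.
- large_spanner: loose plain steel combination spanner, the longer: 168 mm along own y, 37 mm wide at the ring (+y end), 30 mm at the open jaw (-y end), 9 mm thick. Origin: middle of its length, at the underside; z up. Parallel shank 13 mm wide from y = -40 to +33 mm; pinch it at y = +10 mm (balance).
- small_spanner: loose plain steel combination spanner, the shorter: 139 mm along own y, 31 mm wide at the ring (+y end), 24 mm at the open jaw (-y end), 9 mm thick. Origin: middle of its length, at the underside; z up. Shank 10 to 13 mm wide from y = -33 to +30 mm; pinch it at y = +8 mm.
- red_screwdriver_handle (a point): point in the handle of the loose red-handled screwdriver, 200 mm long along own y: handle 100 x 28 x 26 mm towards +y, 6 mm thick steel blade towards -y. The point is on the axis at the balance, 45 mm towards +y from mid-length, 12.5 mm above what it lies on; z up. Pinch the handle here.
- blue_pliers: loose blue-handled pliers, rigid: 156 mm along own y, 52 mm wide over the handles (+y end), jaws towards -y up to 26 mm wide, 12 mm thick. Origin: middle of its length, at the underside; z up. Waist 22 mm wide at y = -10 mm, between joint and handles: pinch there (y = -12 mm).
- spanner_inlay: spanner inlay, 156 (x) x 235 (y) x 30 mm, rigid black foam, fixed; origin centre of underside. Two empty spanner-shaped cut-outs (tool size + 7 mm all round), grey floor at z = 17 mm: long one (182 mm) centred at x = -36, y = 0 mm, short one (152 mm) at x = +36, y = 0 mm; wider ring end towards +y, tool axes as the inlay's. A finger channel, equally deep, crosses it at y = -15 to +33 mm.
- driver_inlay: screwdriver inlay, 156 (x) x 235 (y) x 30 mm, rigid black foam, fixed; origin centre of underside. Two screwdriver-shaped cut-outs (7 mm play), floor at z = 10 mm, handle towards +y. Empty one (214 mm) centred at x = -36, y = 0 mm: handle point then at y = +45, z = 22.5 mm. The one at x = +36 holds the black screwdriver. A finger channel, equally deep, crosses it at y = 21 to 69 mm.
- pliers_inlay: pliers inlay, 156 (x) x 235 (y) x 30 mm, rigid black foam, fixed; origin centre of underside. Two pliers-shaped cut-outs (7 mm play), floor at z = 16 mm, handles towards +y, tool axes as the inlay's. Empty one (170 mm) centred at x = -37.5, y = 0 mm. The one at x = +37.5 holds the red pliers. A finger channel, equally deep, crosses it at y = -36 to +12 mm.
- black_screwdriver: screwdriver with a black handle, 180 mm long, already lying loose in its cut-out of the screwdriver inlay; stays there. Origin: middle of its length, underside.
- red_pliers: pliers with red handles, 176 mm long, already lying loose in their cut-out of the pliers inlay; stay there. Origin: middle of the length, underside.
Not all that is in view belongs to the job. There is more than one size of the part that bears red_screwdriver_handle; the job needs the larger.

How it is judged:
At the end, for the whole second after the job is handed in: Each of the four tools lies at rest on the floor of its own cut-out: within 12 mm of the cut-out's centre both ways, within 4 mm of its seated height, level within 0.06 rad and along the cut-out within 0.2 rad (x of large_spanner in the frame of spanner_inlay between -0.048 and -0.024 m and y of large_spanner in the frame of spanner_inlay between -0.012 and 0.012 m and z of large_spanner in the frame of spanner_inlay between 0.013 and 0.021 m and angle between large_spanner's own y axis and vertical between 1.5108 and 1.6308 rad and angle between the y axis of each of large_spanner, small_spanner and the y axis of spanner_inlay, either way round below 0.2 rad and x of small_spanner in the frame of spanner_inlay between 0.024 and 0.048 m and y of small_spanner in the frame of spanner_inlay between -0.012 and 0.012 m and z of small_spanner in the frame of spanner_inlay between 0.013 and 0.021 m and angle between small_spanner's own y axis and vertical between 1.5108 and 1.6308 rad and x of red_screwdriver_handle in the frame of driver_inlay between -0.048 and -0.024 m and y of red_screwdriver_handle in the frame of driver_inlay between 0.033 and 0.057 m and z of red_screwdriver_handle in the frame of driver_inlay between 0.0185 and 0.0265 m and angle between red_screwdriver_handle's own y axis and vertical between 1.5108 and 1.6308 rad and angle between the y axis of red_screwdriver_handle and the y axis of driver_inlay, either way round below 0.2 rad and x of blue_pliers in the frame of pliers_inlay between -0.0495 and -0.0255 m and y of blue_pliers in the frame of pliers_inlay between -0.012 and 0.012 m and z of blue_pliers in the frame of pliers_inlay between 0.012 and 0.02 m and angle between blue_pliers's own y axis and vertical between 1.5108 and 1.6308 rad and angle between the y axis of blue_pliers and the y axis of pliers_inlay, either way round below 0.2 rad and linear speed of each of large_spanner, small_spanner, blue_pliers below 0.02 m/s); the robot touches nothing.
It fails at once if the black screwdriver is moved more than 20 mm (distance of black_screwdriver from where it was at the start of the episode above 0.02 m).
It fails at once if the red pliers are moved more than 20 mm (distance of red_pliers from where it was at the start of the episode above 0.02 m).
It also fails if it takes over 104 s, if anything falls off the work surface, if the arm or the gripper's body presses on something with over 40 N, if the wrist force passes 120 N, or if a joint passes its speed limit or range.

### The arm

A 6-joint arm with a two-finger parallel gripper is mounted at the origin on a cart in front of the work surface, level with it; the furniture and walls round the work are solid. World frame = base frame: x ahead of the robot, y to its left, z up, the work surface at z = 0. Lengths are in m, angles in rad, forces in N, time in s.
With the tool pointing down it reaches from about 0.3 to 0.875 m from the base axis. Payload 6.4 kg.
Tool frame: the origin (TCP) lies at the very end of the fingers, on their centre line; the grasp point (between the pads) lies 19 mm behind it; z points along the fingers, y is the line along which they close (so a half turn about z gives the same grasp; the last joint's range is limited). The gripper opens to 85 mm and grips with 20 to 120 N. Pads are 22 mm wide; open, the fingers measure 114 mm over their backs; the gripper's body (76 mm by 85 mm) begins 54 mm behind the grasp point. The pads swing forward as they close: fully open they stand 13 mm farther back than shut.
Start: joints at [-1.532, 0.181, 1.607, -0, 1.354, -0.206], TCP at [0.139, -0.558, 0.231] pointing down, gripper open.
Joint ranges: [-2.99, 2.99], [-0.89, 2.07], [0.3, 2.58], [-1.14, 4.28], [0, 2.63], [-3.12, 3.12]. Speed limits (rad/s): [2.57, 2.57, 3.01, 3.14, 3.14, 3.14].

### API

Orientations are given as a rotation vector (axis times angle).
In Python, from bench import arm, viewer gives the robot as it stands. Calls block until the motion is done:
- arm.move_to(position, orientation): joint-space move of the TCP to a pose.
- arm.line_to(position, rot=None, max_speed=0.15): straight line of the TCP; rot=None keeps the orientation; max_speed is the mean speed in m/s.
- arm.goto_joints(angles): joint-space move.
- arm.command_gripper(opening): finger opening in m; the grip force is fixed at half the most; returns when the fingers have stopped.
- arm.pause(seconds).
- arm.solve_ik(position, orientation): joint angles nearest the present ones, or None.
- viewer.grab_frame(name): name is "side" or "top" or "wrist"; returns a dict with "color" (420x560x3 uint8, red, green, blue), "fx", "fy", "cx", "cy" (pixels), "k1" (the pictures are not rectified: a ray, as slopes to the right and down, at radius r is drawn at 1 + k1 r^2 times it, then the intrinsics apply), "R" (3x3) and "t" (3): a world point X has camera coordinates R X + t; the wrist camera has in their place "mount" (4x4, takes a point from camera to tool coordinates, whose origin is the TCP and whose axes are the flange's). Camera axes: x right, y down, z forward; pixel columns grow to the right and rows downward; lengths in m; the calibration is good to about 2 mm. A picture is of the moment at which its call begins: read the wrist's pose just before it. There is no depth.
A pose or a line that the arm cannot do raises arm.MotionError and nothing moves.
- arm.close_job(): hands the job in; it is judged then, once.
Readings, each from a call of its own:
- arm.read_time(): time.
- arm.read_q(): joint angles.
- arm.read_qd(): joint speeds.
- arm.read_joint_efforts(): joint torques, N m.
- arm.read_tcp_pos(): TCP position.
- arm.read_tcp_rot(): TCP orientation.
- arm.read_force(): force on the tool from outside, world axes, zero at the start.
- arm.read_ft_torque(): the same for the moment, N m.
- arm.read_width(): finger opening in m.
- arm.read_gripper_force(): force on a finger pad.
Only numpy, scipy, OpenCV 4.12 (cv2) and the standard library are available. Lean on these libraries where they do the work, as an engineer would, in place of code of your own. Each camera call takes 0.05 s, during which the arm holds its last target. There are 200 camera calls.

## Working session

There is one attempt and no reset: what is moved stays moved. The work goes in short steps, each a Python script; the robot and the scene stay as the last script left them, time stands still between calls to the robot, and variables do not carry over. Pictures are saved under pics/ and viewed, at most 14 in all, crops included, and the job is handed in when it is done.

```bash
ls; mkdir -p pics; python3 - <<'E'
from bench import arm, viewer
import cv2
for n in ("top","side"):
    f=viewer.grab_frame(n); cv2.imwrite(f"pics/{n}0.png",cv2.resize(f["color"][:,:,::-1],(800,600),interpolation=cv2.INTER_CUBIC))
    print(n,{k:f[k] for k in f if k!="color"})
print(arm.read_tcp_pos(),arm.read_tcp_rot(),arm.read_time())
E
```

```text
pics
top {'fx': 541.031866964645, 'fy': 541.031866964645, 'cx': 280.89678256309634, 'cy': 208.34569375111673, 'k1': -0.14949882286247299, 'R': array([[ 0.01132191, -0.99992517,  0.0046324 ],
       [-0.98698391, -0.01191837, -0.16037677],
       [ 0.16041998, -0.00275633, -0.987045  ]]), 't': array([-0.12127042,  0.52614466,  1.58174831])}
side {'fx': 401.62313358216466, 'fy': 401.62313358216466, 'cx': 272.4066422044779, 'cy': 206.8781562783534, 'k1': -0.04594428739796567, 'R': array([[-8.52214449e-01, -5.23192455e-01,  4.33830057e-04],
       [-3.50196959e-01,  5.69810184e-01, -7.43423462e-01],
       [ 3.88706345e-01, -6.33708142e-01, -6.68820878e-01]]), 't': array([0.35929396, 0.28608747, 0.95298701])}
[ 0.13932939 -0.55736376  0.23048589] [-3.11656266e+00 -3.83328794e-01 -1.96737382e-04] 0.1
```

View pics/top0.png

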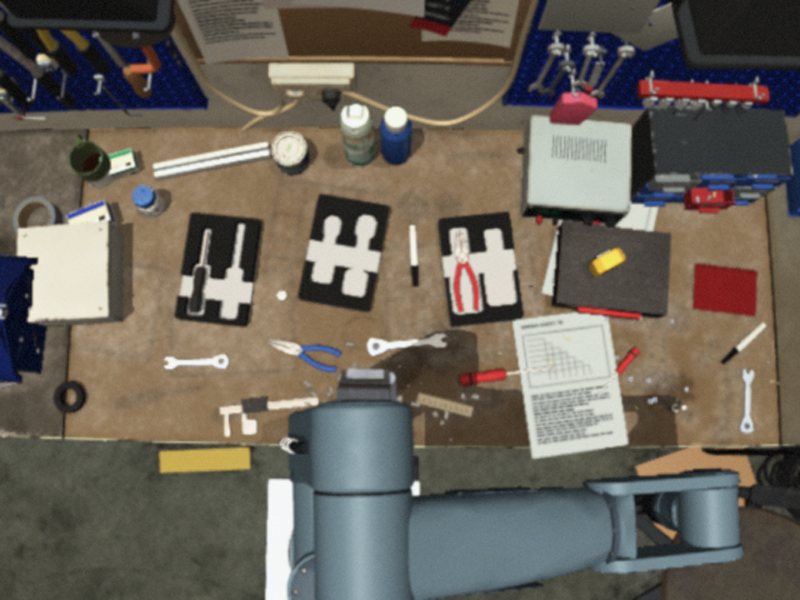

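View pics/side0.png

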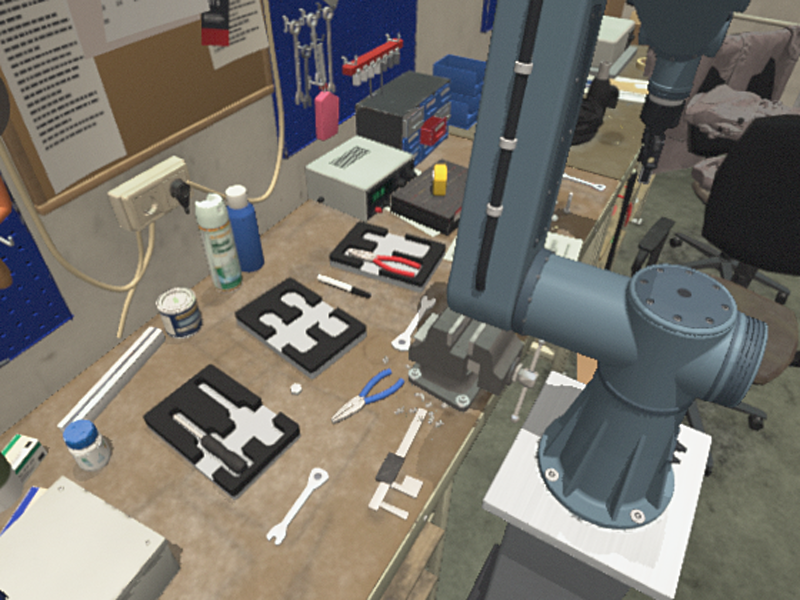

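Top view, at 800x600:
- **Inlays:** driver at (220,268), spanner at (345,252) and pliers at (480,268), all with handle ends facing down.
- **Spanners:** at (196,362), (406,345) and (748,400).
- **Pliers and screwdrivers:** blue pliers at (306,354), large red screwdriver at (510,377), small one at (627,360).
- **Obstacle:** a vise next to the centre spanner, at about (370,385).

Next I'll get rough coordinates.

```bash
cat > h.py <<'E'
import numpy as np, cv2
from scipy.spatial.transform import Rotation as Rn
from bench import arm, viewer
def grab(name):
    if name=="wrist":
        p=np.array(arm.read_tcp_pos()); R=Rn.from_rotvec(arm.read_tcp_rot()).as_matrix()
    f=viewer.grab_frame(name)
    if name=="wrist":
        M=np.array(f["mount"]); Rc=R@M[:3,:3]; c=R@M[:3,3]+p   # camera->world
        f["R"]=Rc.T; f["t"]=-Rc.T@c
    return f
def K(f): return np.array([[f["fx"],0,f["cx"]],[0,f["fy"],f["cy"]],[0,0,1.]])
def D(f): return np.array([f["k1"],0,0,0.])
def ray(f,uv):
    uv=np.asarray(uv,float).reshape(-1,1,2)
    # drawn = und*(1+k1 r^2): OpenCV's model
    n=cv2.undistortPoints(uv,K(f),D(f)).reshape(-1,2)
    d=np.c_[n,np.ones(len(n))]@f["R"]; c=-f["R"].T@f["t"]
    return c,d/np.linalg.norm(d,axis=1)[:,None]
def onplane(f,uv,z):
    c,d=ray(f,uv); return c+d*((z-c[2])/d[:,2])[:,None]
def proj(f,X):
    X=np.asarray(X,float).reshape(-1,1,3)
    return cv2.projectPoints(X,cv2.Rodrigues(f["R"])[0],f["t"],K(f),D(f))[0].reshape(-1,2)
def tri(fs,uvs):
    A=np.zeros((3,3));b=np.zeros(3)
    for f,uv in zip(fs,uvs):
        c,d=ray(f,uv); P=np.eye(3)-np.outer(d[0],d[0]); A+=P;b+=P@c
    return np.linalg.solve(A,b)
def down(yaw):  # tool z down, tool y axis (closing line) at angle yaw from world x... 
    c,s=np.cos(yaw),np.sin(yaw)
    y=np.array([c,s,0]); z=np.array([0,0,-1.]); x=np.cross(y,z)
    return Rn.from_matrix(np.c_[x,y,z]).as_rotvec()
E
python3 - <<'E'
from h import *
import json,pickle
f=grab("top"); s=0.7
P=dict(sA=[(165,363),(228,361)],sB=[(367,348),(445,340)],sC=[(748,370),(747,432)],pl=[(270,342),(340,355)],rd=[(460,380),(560,371)],rdsmall=[(618,373),(637,349)],
 drv=[(190,213),(263,219),(250,325),(177,318)],spn=[(320,195),(389,207),(372,310),(300,297)],pli=[(440,217),(509,212),(524,317),(449,325)],vise=[(340,370),(398,410)])
for k,v in P.items():
    X=onplane(f,np.array(v)*s,0.03 if len(v)==4 else 0.008); 
    print(k,X[:,:2].round(3).tolist(),X[:,:2].mean(0).round(3), np.linalg.norm(X[0]-X[1]).round(3))
w=grab("wrist"); cv2.imwrite("pics/w0.png",w["color"][:,:,::-1])
print(w["mount"],w["fx"],w["cx"],w["cy"],w["k1"])
E
```

```text
sA [[0.385, 0.391], [0.392, 0.253]] [0.388 0.322] 0.138
sB [[0.424, -0.044], [0.443, -0.209]] [ 0.433 -0.126] 0.167
sC [[0.382, -0.877], [0.247, -0.869]] [ 0.314 -0.873] 0.135
pl [[0.434, 0.164], [0.408, 0.014]] [0.421 0.089] 0.153
rd [[0.358, -0.242], [0.379, -0.456]] [ 0.368 -0.349] 0.215
rdsmall [[0.375, -0.582], [0.427, -0.625]] [ 0.401 -0.604] 0.068
drv [[0.711, 0.348], [0.699, 0.186], [0.467, 0.204], [0.48, 0.363]] [0.589 0.276] 0.162
spn [[0.753, 0.064], [0.728, -0.086], [0.502, -0.054], [0.528, 0.1]] [0.628 0.006] 0.153
pli [[0.707, -0.197], [0.721, -0.347], [0.491, -0.376], [0.472, -0.216]] [ 0.598 -0.284] 0.151
vise [[0.376, 0.013], [0.294, -0.111]] [ 0.335 -0.049] 0.149
[[ 5.93447734e-04 -9.64659882e-01 -2.63497551e-01  6.48574229e-02]
 [ 9.99999824e-01  5.79023710e-04  1.32398517e-04  3.19135324e-04]
 [ 2.48517918e-05 -2.63497584e-01  9.64660056e-01 -1.42831848e-01]
 [ 0.00000000e+00  0.00000000e+00  0.00000000e+00  1.00000000e+00]] 328.7409507718991 277.7649477330338 211.60193055435565 -0.012251101077037896
```

```bash
python3 - <<'E'
from h import *
import pickle
rv=down(-np.pi/2)
arm.command_gripper(0.03)
fs=[]
for i,y in enumerate((-0.34,-0.15,0.05,0.24)):
    q=arm.solve_ik([0.55,y,0.30],rv); print(np.round(q,2))
    arm.move_to([0.55,y,0.30],rv); fs.append(grab("wrist")); print(arm.read_tcp_pos().round(4) if hasattr(arm.read_tcp_pos(),'round') else arm.read_tcp_pos(), arm.read_time())
    cv2.imwrite(f"pics/w{i}.png",fs[-1]["color"][:,:,::-1])
pickle.dump(fs,open("fs.pkl","wb"))
E
python3 -c "
import cv2
for i in range(4): cv2.imwrite(f'pics/v{i}.png',cv2.resize(cv2.imread(f'pics/w{i}.png'),(800,600),interpolation=cv2.INTER_CUBIC))"
```

```text
[-0.74  0.29  1.33 -0.    1.52  0.83]
[ 0.5492 -0.341   0.2997] 2.5417
[-0.47  0.12  1.54 -0.    1.48  1.1 ]
[ 0.5502 -0.1517  0.3001] 3.375
[-0.12  0.08  1.58 -0.    1.48  1.45]
[0.5504 0.0481 0.2999] 4.2417
[ 0.21  0.19  1.46 -0.    1.49  1.78]
[0.5506 0.238  0.2999] 5.075
```

View pics/v0.png

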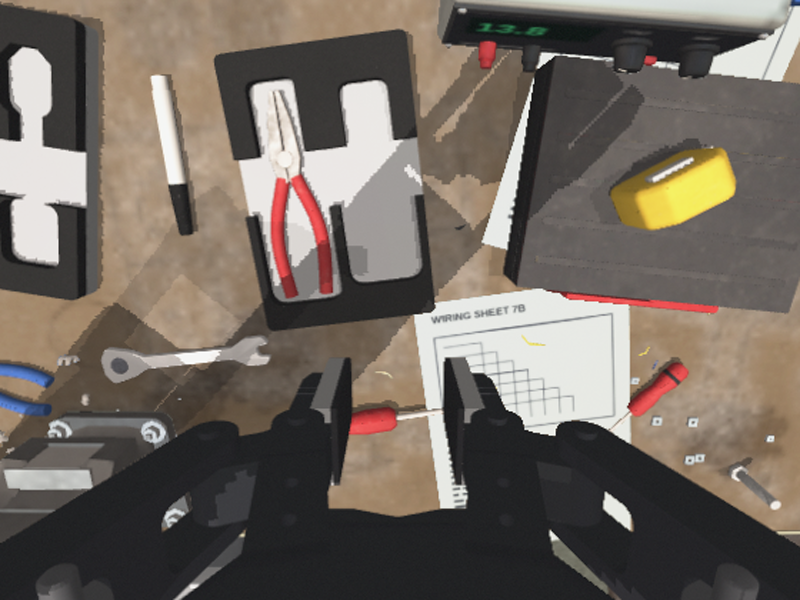

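View pics/v1.png

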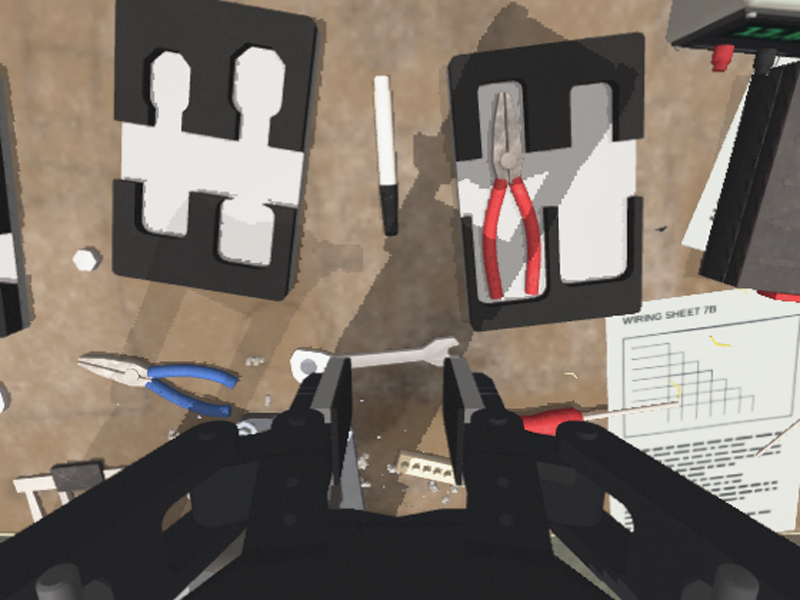

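View pics/v2.png

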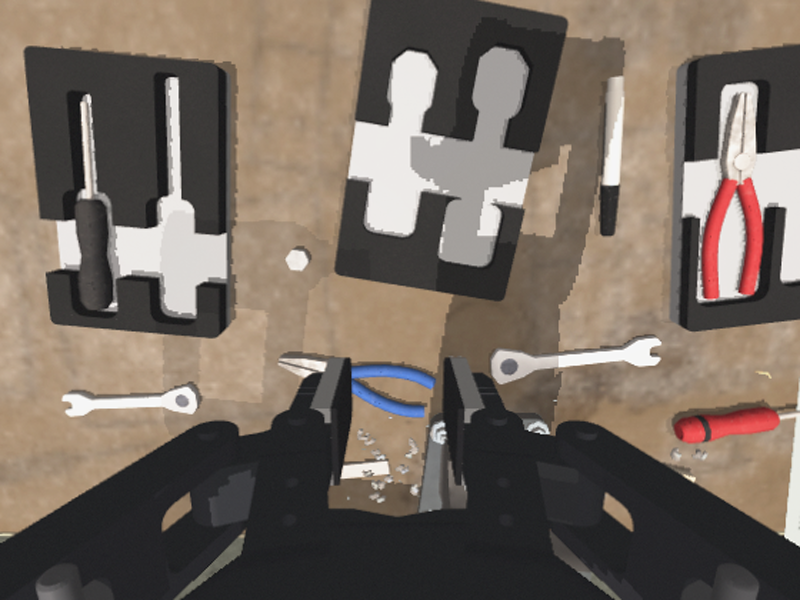

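View pics/v3.png

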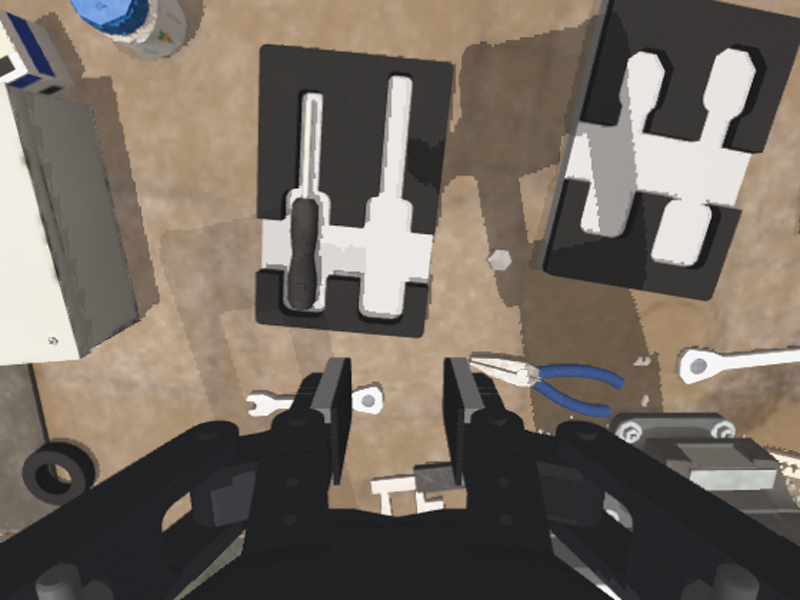

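The wrist views at TCP y = -0.34, -0.15, 0.05 and 0.24 show all the tools and inlays, each in at least two views. The large spanner's ring hole is at (117,366), (306,366), (508,367) and (697,365). The small spanner's is at (182,400) in v2 and (370,401) in v3. I'll triangulate these landmarks and fit poses to them.

```bash
cat > fit.py <<'E'
from h import *
import pickle
from scipy.optimize import least_squares
fs=pickle.load(open("fs.pkl","rb")); s=0.7
T=dict(
 L_hole={0:(117,366),1:(306,366),2:(508,367),3:(697,365)}, L_jaw={0:(267,351),1:(457,348),2:(660,350)},
 S_hole={2:(182,400),3:(370,401)}, S_jaw={2:(65,405),3:(249,406)},
 P_tip={1:(79,358),2:(279,358),3:(471,356)}, P_piv={1:(130,372),3:(522,374)}, P_h1={0:(52,378),1:(237,383),2:(434,384),3:(623,382)}, P_h2={0:(50,409),1:(229,412),2:(425,412),3:(610,411)},
 D_junc={0:(397,419),1:(583,418),2:(778,417)},
 dTL={3:(262,45),2:(25,46)},dTR={3:(453,65),2:(220,62)},dBR={3:(423,337),2:(215,337)},dBL={3:(257,322),2:(50,323)},
 sTR={1:(316,20),2:(567,18)},sBR={1:(290,300),2:(503,300),3:(712,300)},sBL={1:(113,272),2:(336,272),3:(549,270)},
 pTL={0:(216,58),1:(450,65)},pTR={0:(410,31),1:(643,33)},pBR={0:(433,308),1:(640,310)},pBL={0:(268,329),1:(471,329)})
def run(f0,uvs): return tri([fs[i] for i in uvs],[np.array(v)*s for v in uvs.values()])
if __name__=="__main__":
    X={k:run(0,v) for k,v in T.items()}
    for k,v in X.items():
        e=max(np.linalg.norm(proj(fs[i],v)[0]/s-np.array(p)) for i,p in T[k].items())
        print(k,v.round(4),"err",e.round(1))
    for z in (0.0125,): print("D handle end v2",onplane(fs[2],np.array([[674,430]])*s,z),"tip v1",onplane(fs[1],np.array([[678,404]])*s,z))
    # inlay fit: known rectangle, free x,y,yaw,z
    for n,pre in (("drv","d"),("spn","s"),("pli","p")):
        # picture TL..: inlay +y towards robot, +x picture-left
        C=dict(TL=(78,-117.5),TR=(-78,-117.5),BR=(-78,117.5),BL=(78,117.5))
        def res(p):
            r=[]
            for c,(a,b) in C.items():
                for i,uv in T.get(pre+c,{}).items():
                    x,y=np.array([a,b])*1e-3; cc,ss=np.cos(p[2]),np.sin(p[2])
                    r+=list(proj(fs[i],[p[0]+cc*x-ss*y,p[1]+ss*x+cc*y,p[3]])[0]/s-np.array(uv))
            return r
        o=least_squares(res,[0.6,{"d":.27,"s":0,"p":-.28}[pre],np.pi/2,0.03]); print(n,o.x.round(4),"rms px",np.sqrt(np.mean(np.square(o.fun))).round(2))
E
python3 fit.py
```

```text
L_hole [ 0.431  -0.0625  0.0097] err 1.1
L_jaw [ 0.4475 -0.2129  0.0078] err 2.3
S_hole [0.3954 0.2645 0.0127] err 0.4
S_jaw [0.3872 0.3886 0.0079] err 0.3
P_tip [0.4402 0.1641 0.0087] err 1.4
P_piv [0.4249 0.1133 0.0122] err 0.9
P_h1 [0.4127 0.0092 0.007 ] err 2.8
P_h2 [0.3801 0.0185 0.0073] err 1.9
D_junc [ 0.3763 -0.3416  0.0156] err 1.2
dTL [0.715  0.3444 0.0309] err 0.5
dTR [0.7028 0.1915 0.0236] err 1.8
dBR [0.4721 0.2136 0.038 ] err 0.0
dBL [0.4854 0.3645 0.0361] err 0.5
sTR [ 0.7349 -0.0879  0.0248] err 1.2
sBR [ 0.5034 -0.0527  0.0252] err 2.7
sBL [0.5318 0.1017 0.0319] err 1.3
pTL [ 0.7031 -0.1956  0.026 ] err 2.9
pTR [ 0.7263 -0.3524  0.0203] err 0.5
pBR [ 0.4963 -0.3745  0.0326] err 0.5
pBL [ 0.4754 -0.2216  0.0273] err 0.5
D handle end v2 [[ 0.36108091 -0.2385272   0.0125    ]] tip v1 [[ 0.39047906 -0.43811367  0.0125    ]]
drv [0.5921 0.2803 1.473  0.0277] rms px 1.66
spn [0.6325 0.0066 1.4079 0.0265] rms px 2.01
pli [ 0.5989 -0.2866  1.6901  0.0228] rms px 2.34
```

```bash
cat > poses.py <<'E'
from fit import *
def inlay(pre):
    C=dict(TL=(78,-117.5),TR=(-78,-117.5),BR=(-78,117.5),BL=(78,117.5))
    def res(p):
        r=[]
        for c,ab in C.items():
            for i,uv in T.get(pre+c,{}).items():
                r+=list(proj(fs[i],np.r_[pt(p,*ab),0.03])[0]/s-np.array(uv))
        return r
    return least_squares(res,[0.6,{"d":.27,"s":0,"p":-.28}[pre],np.pi/2],loss="soft_l1").x
def pt(p,x,y):  # mm in frame (x,y,yaw) -> world xy
    c,sn=np.cos(p[2]),np.sin(p[2]); x,y=x*1e-3,y*1e-3
    return np.array([p[0]+c*x-sn*y,p[1]+sn*x+c*y])
INL={k:inlay(k) for k in "dsp"}
def tool(a,ya,b,yb):  # world points of axis positions ya,yb (mm) -> frame
    a,b=np.array(a),np.array(b); d=(a-b)/np.linalg.norm(a-b); 
    o=((a-ya*1e-3*d)+(b-yb*1e-3*d))/2
    return np.r_[o,np.arctan2(d[1],d[0])-np.pi/2]
X={k:run(0,v)[:2] for k,v in T.items()}
TOOL=dict(L=tool(X["L_hole"],65.5,X["L_jaw"],-84),S=tool(X["S_hole"],54,X["S_jaw"],-69.5),
 P=tool((X["P_h1"]+X["P_h2"])/2,77,X["P_tip"],-78),D=tool((.361,-.2387),99,(.3905,-.4384),-100))
E
python3 - <<'E'
from poses import *
for k,v in {**INL,**TOOL}.items(): print(k,v.round(4))
for a,b in (((165,415),(735,415)),((50,415),(612,415)),((113,440),(770,440))):
    print("vise",tri([fs[0],fs[3]],[np.array(a)*s,np.array(b)*s]).round(3))
def rect(x0,x1,y0,y1): return [(x0,y0),(x1,y0),(x1,y1),(x0,y1)]
im=[]
for i in (1,3):
    A=cv2.resize(np.ascontiguousarray(fs[i]["color"][:,:,::-1]),(1120,840),interpolation=cv2.INTER_CUBIC)
    def draw(p,poly,z,c):
        q=proj(fs[i],[np.r_[pt(p,*a),z] for a in poly])*2
        cv2.polylines(A,[q.astype(np.int32)],True,c,1,cv2.LINE_AA)
    for k,p in INL.items():
        draw(p,rect(-78,78,-117.5,117.5),.03,(0,255,0))
        yr=dict(s=(-15,33),d=(21,69),p=(-36,12))[k]; draw(p,rect(-78,78,*yr),.03,(0,255,255))
        for cx,h,z in dict(s=[(-36,91,.017),(36,76,.017)],d=[(-36,107,.01)],p=[(-37.5,85,.016)])[k]: draw(p,[(cx,-h),(cx,h)],z,(0,0,255))
    for k,p in TOOL.items():
        h,w,z=dict(L=(84,6.5,.009),S=(69.5,6,.009),P=(78,11,.012),D=(100,14,.0125))[k]
        draw(p,rect(-w,w,-h,h),z,(255,0,255))
        g=dict(L=10,S=8,P=-12,D=45)[k]; draw(p,[(-20,g),(20,g)],z,(0,255,0))
    im.append(A[0:600,0:(800)] if i==3 and 0 else A[:600,(160 if i==1 else 320):][:, :800])
cv2.imwrite("pics/o1.png",im[0]); cv2.imwrite("pics/o3.png",im[1])
E
```

```text
d [0.5922 0.2792 1.4721]
s [0.6333 0.0066 1.4049]
p [ 0.5985 -0.2858  1.6847]
L [ 0.4382 -0.1285  0.1095]
S [ 0.3918  0.3188 -3.0751]
P [ 0.4182  0.0885 -3.4256]
D [ 0.3757 -0.3381  0.1467]
vise [ 0.379 -0.107  0.015]
vise [0.376 0.016 0.009]
vise [ 0.389 -0.092  0.079]
```

View pics/o1.png

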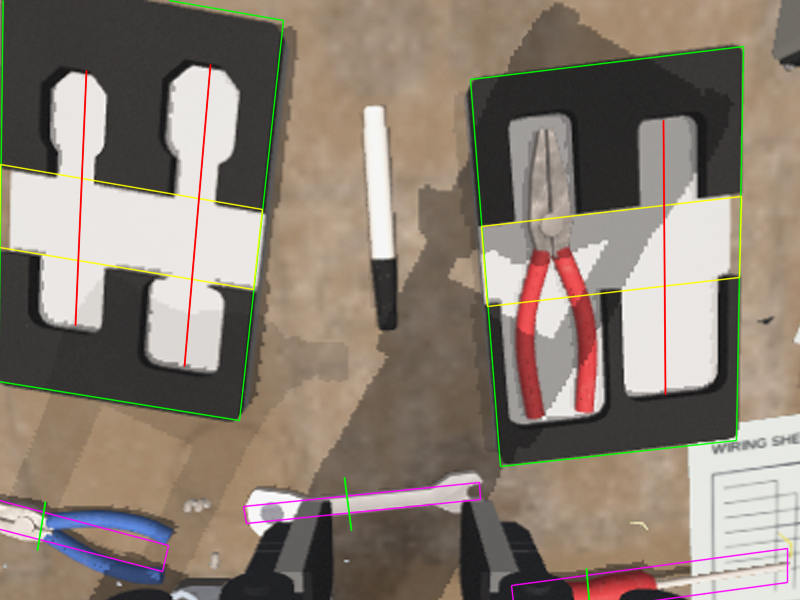

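View pics/o3.png

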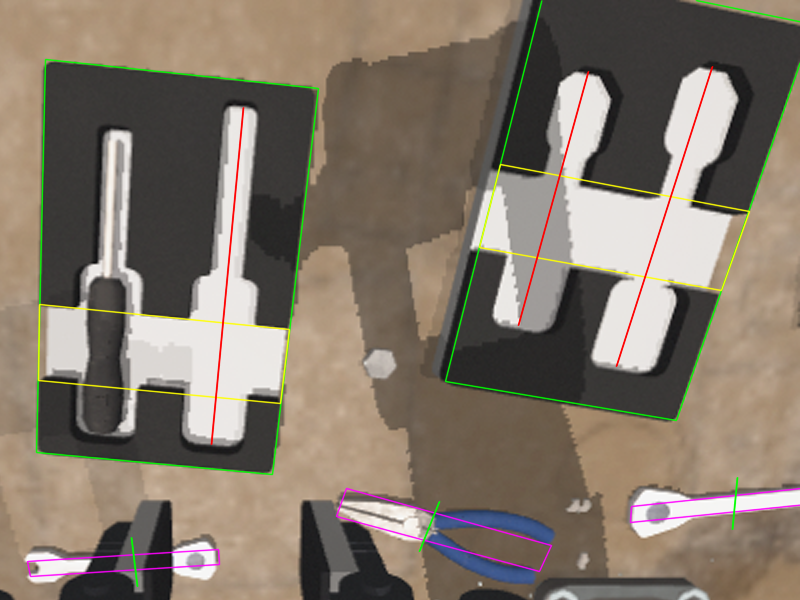

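The overlay matches the cut-outs, channels and tools to within about 2 px. The vise corner at (0.389,-0.092,0.079) leaves little room for the gripper body at the large spanner, so I'll lean the gripper away there. I'll start with the small spanner.

```bash
cat > pp.py <<'E'
from poses import *
import sys
#        grasp y, inlay, cut x, floor z, grasp z, approach opening, flip, tilt
JOB=dict(S=(8,"s",36,.017,.003,.035,0,0),P=(-12,"p",-37.5,.016,.003,.045,0,0),
         D=(45,"d",-36,.010,.005,.050,0,0),L=(5,"s",-36,.017,.0035,.035,1,7))
def pose(fr,g,z,flip,tilt):
    R=Rn.from_rotvec(down(fr[2]+np.pi*flip)).as_matrix()
    if tilt:  # lean the gripper body towards tool's own +x side (away from vise)
        ax=R[:,0]; 
        t=Rn.from_rotvec(ax*np.radians(tilt)).as_matrix()@R
        xdir=np.r_[np.cos(fr[2]),np.sin(fr[2]),0]
        if -t[:,2]@xdir<0: t=Rn.from_rotvec(-ax*np.radians(tilt)).as_matrix()@R
        R=t
    return np.r_[pt(fr,0,g),z],Rn.from_matrix(R).as_rotvec()
def go(k):
    g,i,cx,fl,gz,op,flip,tilt=JOB[k]; a=TOOL[k].copy(); b=INL[i]
    tgt=np.r_[pt(b,cx,0),b[2]]
    n=np.round((tgt[2]-a[2])/(2*np.pi)); tgt[2]-=2*np.pi*n
    f=0 if tilt==0 else flip
    # camera/flip choice: whichever keeps the last joint well inside its range at both ends
    best=None
    for fl2 in ((0,1) if not flip else (flip,)):
        p,r=pose(a,g,.2,fl2,tilt); P,Q=pose(tgt,g,.2,fl2,tilt)
        q1,q2=arm.solve_ik(p,r),arm.solve_ik(P,Q)
        if q1 is None or q2 is None: continue
        m=max(abs(q1[5]),abs(q2[5]))
        if best is None or m<best[0]: best=(m,fl2,q1,q2)
    m,flip,q1,q2=best; print(k,"q6",round(q1[5],2),round(q2[5],2),"flip",flip)
    p,r=pose(a,g,.2,flip,tilt); P,Q=pose(tgt,g,.2,flip,tilt)
    print("pick",p.round(4),"place",P.round(4))
    arm.command_gripper(op)
    arm.move_to(p,r)
    arm.line_to([p[0],p[1],.06],max_speed=.2); arm.line_to([p[0],p[1],gz],max_speed=.08)
    print("F at grasp",np.round(arm.read_force(),1))
    arm.command_gripper(0.0); print("width",round(arm.read_width(),4),"gf",np.round(arm.read_gripper_force(),1))
    arm.line_to([p[0],p[1],.06],max_speed=.08); arm.line_to(p,max_speed=.2)
    print("width lifted",round(arm.read_width(),4),"F",np.round(arm.read_force(),1))
    cv2.imwrite(f"pics/held_{k}.png",grab("wrist")["color"][:,:,::-1])
    return P,Q,fl+gz,op
def put(P,Q,z,op):
    arm.move_to(P,Q)
    arm.line_to([P[0],P[1],z+.03],max_speed=.15); arm.line_to([P[0],P[1],z+.001],max_speed=.04)
    print("F placed",np.round(arm.read_force(),1),"width",round(arm.read_width(),4))
    arm.command_gripper(op); arm.pause(.2)
    arm.line_to([P[0],P[1],z+.04],max_speed=.08); arm.line_to(P,max_speed=.2)
    print("t",arm.read_time())
if __name__=="__main__":
    k=sys.argv[1]; a=go(k); 
    if arm.read_width()>.004: put(*a)
    cv2.imwrite(f"pics/after_{k}.png",grab("wrist")["color"][:,:,::-1])
E
python3 pp.py S
```

```text
S q6 0.37 1.62 flip 1
pick [0.3923 0.3108 0.2   ] place [0.6313 0.0435 0.2   ]
F at grasp [1.  0.7 0.2]
width 0.0083 gf 59.0
width lifted 0.0084 F [-0.5 -0.7 -0.6]
F placed [-0.9 -0.3  0.9] width 0.0087
t 15.825
```

```bash
python3 -c "
import cv2,numpy as np
a=cv2.imread('pics/held_S.png');b=cv2.imread('pics/after_S.png')
cv2.imwrite('pics/c1.png',np.hstack([a[:, 80:480],b[:,80:480]]))"
```

```text
(no output)
```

View pics/c1.png

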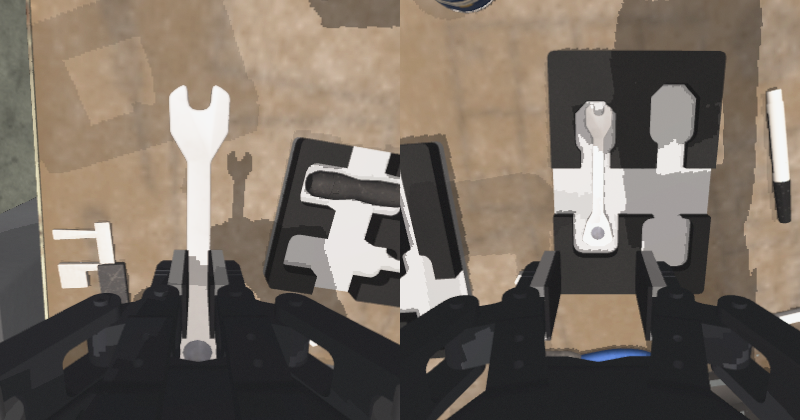

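The left half shows the small spanner held level. The right half shows it seated and centred in the short cut-out, with its ring at about (597,233). Pliers and screwdriver are next.

```bash
python3 pp.py P && python3 pp.py D; python3 -c "
import cv2,numpy as np
a=cv2.imread('pics/after_P.png');b=cv2.imread('pics/after_D.png')
cv2.imwrite('pics/c2.png',np.hstack([a[:, 80:480],b[:,80:480]]))"
```

```text
P q6 0.24 0.8 flip 1
pick [0.4215 0.1    0.2   ] place [ 0.6147 -0.3217  0.2   ]
F at grasp [-0.4 -0.2  0.6]
width 0.0231 gf 54.5
width lifted 0.0229 F [-0.4 -0.1 -3.1]
F placed [-1.8  1.3  1.4] width 0.0232
t 26.9667
D q6 -1.07 -1.24 flip 0
pick [ 0.3691 -0.2935  0.2   ] place [0.5438 0.2478 0.2   ]
F at grasp [ 0.6  0.  -0.1]
width 0.0232 gf 58.6
width lifted 0.0225 F [-0.3  0.2 -1.9]
F placed [-1.1 -0.   2.2] width 0.0231
t 38.875
```

View pics/c2.png

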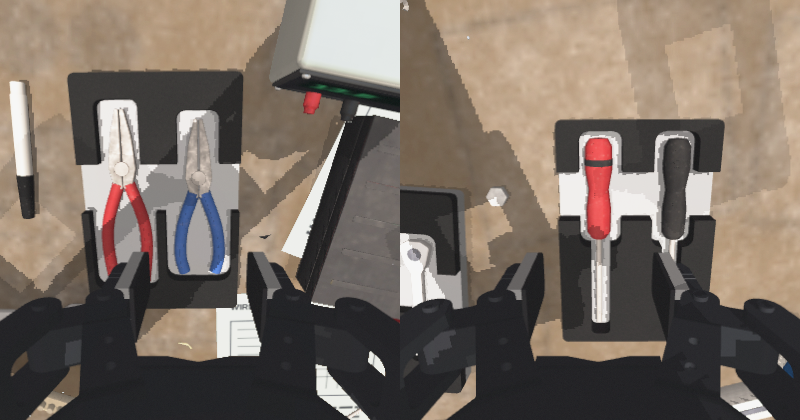

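Both are seated: blue pliers beside the red pliers, red screwdriver beside the black one. The large spanner goes next, with the 7° lean away from the vise.

```bash
python3 pp.py L; python3 - <<'E'
from h import *
f=grab("top"); a=f["color"][:,:,::-1]; cv2.imwrite("pics/topend.png",a)
b=cv2.imread('pics/after_L.png'); cv2.imwrite('pics/c3.png',np.hstack([b[:,80:480],a[:,100:500]]))
E
```

```text
L q6 2.56 1.6 flip 1
pick [ 0.4377 -0.1235  0.2   ] place [ 0.6224 -0.028   0.2   ]
F at grasp [ 1.  -0.4 -0.9]
width 0.0107 gf 58.8
width lifted 0.0105 F [-0.6 -0.8 -2. ]
F placed [ 0.2 -0.4 -0.2] width 0.0106
t 51.1917
```

View pics/c3.png

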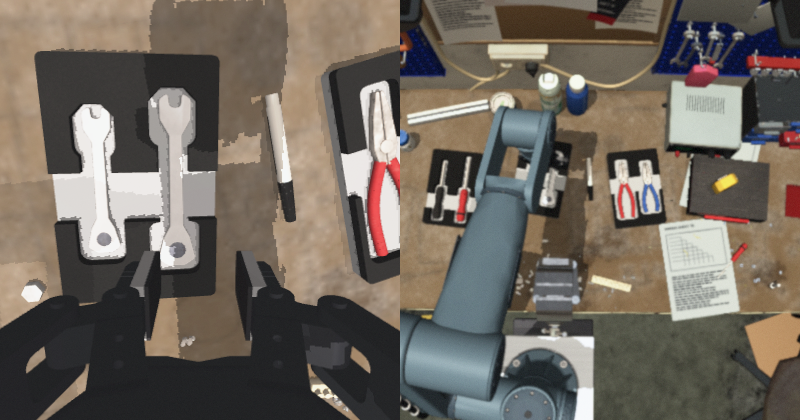

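The large spanner sits in its cut-out but a little to the right, so I'll measure its height and offset from two close wrist views.

```bash
python3 - <<'E'
from poses import *
import pickle
c=pt(INL["s"],-36,0); rv=down(INL["s"][2]+np.pi); fr=[]
ex=pt(INL["s"],1000,0)-pt(INL["s"],0,0); ey=pt(INL["s"],0,1000)-pt(INL["s"],0,0)
for d in (.06,-.06):
    p=c+ex*d+ey*.04
    arm.move_to([p[0],p[1],.22],rv); arm.pause(.2); fr.append(grab("wrist"))
pickle.dump(fr,open("fr.pkl","wb")); ims=[]
for f in fr:
    a=cv2.resize(np.ascontiguousarray(f["color"][:,:,::-1]),None,fx=2,fy=2,interpolation=cv2.INTER_CUBIC)
    q=proj(f,np.r_[c,.02])[0]*2; x0,y0=int(max(q[0]-200,0)),int(max(q[1]-260,0)); print("crop offset",x0,y0,q)
    ims.append(a[y0:y0+560,x0:x0+400])
cv2.imwrite("pics/c4.png",np.hstack(ims)); print([i.shape for i in ims])
E
```

```text
crop offset 469 34 [669.21165142 294.04492816]
crop offset 238 34 [438.88895553 294.23227481]
[(560, 400, 3), (560, 400, 3)]
```

View pics/c4.png

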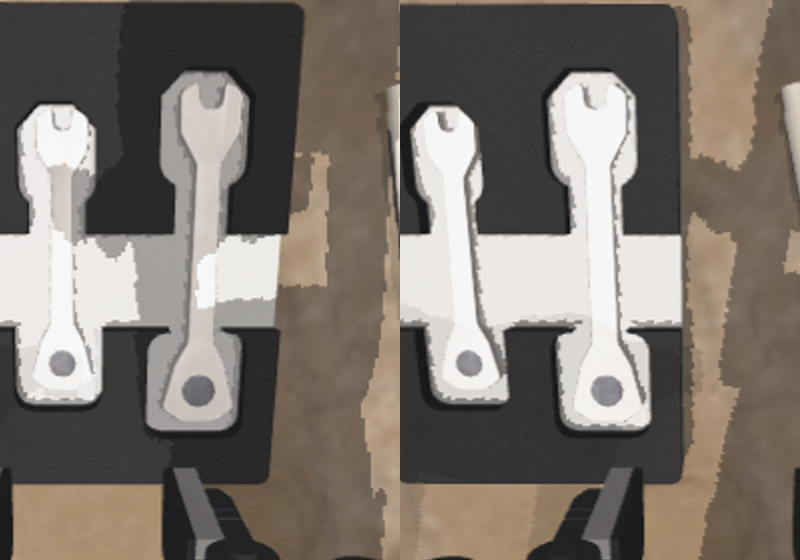

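```bash
python3 - <<'E'
from poses import *
import pickle
fr=pickle.load(open("fr.pkl","rb")); off=[(469,34),(238,34)]
b=INL["s"]; c,s_=np.cos(b[2]),np.sin(b[2])
for n,l,r in (("L hole",(197,391),(206,391)),("L notch bottom",(211,107),(196,107)),("S hole",(61,364),(68,364)),("S notch bottom",(62,129),(46,129))):
    X=tri(fr,[(np.array(p)+o)/2 for p,o in zip((l,r),off)])
    d=X[:2]-b[:2]; print(n,"inlay mm",(1e3*np.array([c*d[0]+s_*d[1],-s_*d[0]+c*d[1],X[2]])).round(1))
E
```

```text
L hole inlay mm [-36.6  68.2  25. ]
L notch bottom inlay mm [-37.4 -72.6  23.4]
S hole inlay mm [35.6 53.4 25.4]
S notch bottom inlay mm [ 33.8 -62.1  28.5]
```

Heights and offsets all fit: the spanner tops are 23–28 mm up (26 mm expected) and their centres are within 3 mm. Handing in.

```bash
python3 -c "
from bench import arm
arm.pause(.3); print(arm.read_time(), arm.close_job())"
```

```text
the job is handed in; nothing more can be done
53.025 None
```

I put all four tools into their cut-outs, let go of everything and handed the job in at 53 s of the 104 s allowed; the hand-in returned no verdict. I measured both spanners in place (within about 3 mm of centre, near seated height), but checked the pliers and screwdriver only in one picture each.

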